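Fit the double lid on the spice tin and lift off its cover

TASK

Swing both flaps of the small carton wide open, well past upright, lift out the nested steel double lid in one piece by its top stem, lower it gently onto the open spice tin so that the inner lid is fully seated level in the mouth, and let go. Then take the outer lid by its neck and lift it straight off alone, leaving the inner lid seated and undisturbed; the lids must never come apart before the inner one is seated. Finish while still holding the outer lid level in the gripper, at least 10 cm above where it rested and clear of everything, so the cook can fit its gasket; leave the tin and all else on the counter where they stand.

Things in the scene. Friction and masses are not known exactly. Their poses are not given: they have to be found in the camera images.
- carton: Open-topped cardboard carton fixed to the counter, 160 x 160 mm outside, 85 mm high, walls and floor 5 mm; origin at the centre of its underside, z up, yaw up to 0.3 rad. Two flaps hinged on the top edges of its +y (left) and -y (right) walls, hinge lines parallel to its x. The nested double lid stands on its floor
- flap_left (a joint): left flap's angle (rad): a card 156 mm along the hinge, 60 mm hinge to free edge, 3 mm thick. 0 = closed (level, pointing inward), 1.57 = upright, 2.8 = leaning outward at its stop. Starts ajar (0.7 to 1.15), 60 mm or more between the free edges. About 1 N pushes it open from inside; low down a level push on the edge jams it: lift as you push. Stays where it is left
- flap_right (a joint): the same for the right flap (hinged on the carton's -y wall)
- flap_left_hinge (a point): middle of the left flap's hinge line, 78.5 mm to +y of the carton's centre, 85 mm above the counter
- flap_right_hinge (a point): middle of the right flap's hinge line, 78.5 mm to -y of the carton's centre, 85 mm above the counter
- flap_left_edge (a point): middle of the left flap's free edge
- flap_right_edge (a point): middle of the right flap's free edge
- inner_lid: Inner lid, plain steel, 0.2 kg, round about z; origin at the centre of its underside, starting 5 mm above the counter. Heights from origin: plug 0 to 12 mm, radius 49.5 (chamfered to 44 below); flange 12 to 16 mm, radius 56; stem 16 to 70 mm. Seated, the flange rests on the tin's rim and the origin is 48 mm above the tin's origin
- outer_lid: Outer lid, plain steel, 0.2 kg, round about z, resting on the inner lid's flange; origin at the centre of its skirt's lower edge, 6 mm above the inner lid's origin when nested. Heights from origin: skirt 0 to 10 mm, radius 65 outside, 62 inside; top plate 10 to 13 mm; tubular neck 13 to 39 mm, gripped to lift this lid alone
- stem_top (a point): top centre of the inner lid's stem, an upright steel rod 20 mm in diameter that stands 25 mm out of the outer lid's neck, 70 mm above the inner lid's origin; lifting by it carries both lids
- neck_top (a point): centre of the top of the outer lid's neck, a tube 36 mm in diameter and 26 mm tall, bore 28 mm (4 mm play around the stem), 39 mm above the outer lid's origin
- tin: Open round steel spice tin standing loose on the counter, 0.8 kg, 112 mm in outside diameter, 104 mm inside, 60 mm high, small cups inside below 35 mm; origin at the centre of its underside
- weight: bystander: steel pressure cooker weight, 38 mm across, 45 mm high; origin under its centre
- tumbler: bystander: open steel tumbler, 60 mm across, 70 mm high; origin under its centre
- gasket: bystander: black silicone gasket ring lying flat, 120 mm across, 8 mm high; origin under its centre
- salt_jar: bystander: white ceramic salt jar with closed lid, 94 mm across, 120 mm high; origin under its centre
- steamer_plate: bystander: flat aluminium steamer plate, 170 mm across, 4 mm thick; origin under its centre
- mortar: bystander: stone mortar bowl, 100 mm across, 65 mm high; origin under its centre
Things that resemble listed ones, but are neither listed nor needed, are in the scene too. What is shaped like the carton but black is not meant. What is shaped like the tin but blue is not meant.

How it is judged:
By the outcome, as a careful person would: the job done as asked, in the order asked, and still so for the second after the job is handed in, while the arm keeps its last pose, push and grip.
It also fails if it takes over 67 s, if anything falls off the work surface, if the arm or the gripper's body presses on something with over 40 N, if the wrist force passes 120 N, or if a joint passes its speed limit or range.

ROBOT

A 7-joint arm with a two-finger parallel gripper is mounted at the origin on the work surface. World frame = base frame: x ahead of the robot, y to its left, z up, the work surface at z = 0. Lengths are in mm, angles in rad, forces in N, time in s.
With the tool pointing down it reaches from about 350 to 900 mm from the base axis. Payload 8.1 kg.
Tool frame: the origin (TCP) lies where the fingers leave the gripper's body, on its centre line; the fingertips stand 66 mm ahead of it and the grasp point (between the pads) lies 47 mm ahead of it (manip.grip_point_offset is the distance from the TCP to the grasp point, in mm); z points along the fingers, y is the direction in which the jaws open and shut (so a half turn about z gives the same grasp; the last joint's range is limited). The gripper opens to 92 mm and grips with 3 to 60 N. Pads are 19 mm wide; open, the fingers measure 130 mm over their backs; the gripper's body (75 mm by 190 mm) begins 47 mm behind the grasp point.
Start: joints at [-1.387, 0.434, 0.025, 1.573, -0.012, 1.134, -0.075], TCP at [176.829, 599.475, 292.242] pointing down, gripper open.
Joint ranges: [-2.62, 2.62], [-0.44, 2.09], [-1.27, 1.32], [0.08, 2.57], [-1.32, 4.46], [0.12, 2], [-2.74, 2.74]. Speed limits (rad/s): [2.22, 2.22, 3.01, 3.01, 3.14, 3.14, 3.14].

INTERFACE

Orientations are given as a rotation vector (axis times angle).
In Python, from plant import status, optics, manip gives the robot as it stands. The module is installed in compiled form; this text tells all that it offers.
- The arm moves only by the shell command python3 -m creep 'ROWS' [FORCE]. ROWS is JSON, a list of rows, each a list of 3 entries, a list of its own where there are three numbers: the shift along the world's x, y, z in mm, then the turn, a rotation vector about the world's x, y, z in degrees, then the finger opening in mm, from 0 to 91.8. A call has 1 to 8 rows; each row shifts and turns the commanded pose from where the row before left it; what a row does not reach is not made up. A row lasts 1/10 s, in which the tool goes at most 50 mm and 8.59 degrees, less where a joint would pass 70% of its speed; a pose out of reach is approached as far as the arm can. A call is refused whole if a number of a shift passes 50 or a number of a turn 8.59, either way. A call with a gripper value outside its range is refused whole. The fingers move at their own pace and stop on an object; FORCE is the grip in N (left out, the last holds). Time passes only in rows, so rows that do not move let the fingers close. It gives the time, the measured TCP pose, the force and the opening at its end, in the units of the state.
- status.observe(): the state, without advancing time (a new reading comes with each control period).
- optics.snapshot(name): name is "scene" or "top" or "wrist"; returns the picture (400x640x3 uint8, red, green, blue); there is no depth.
- optics.get_calibration(name): a dict with "intrinsics" (3x3 intrinsics, pixels), "world_to_cam" (4x4, takes a point from world to camera coordinates). Camera axes: x right, y down, z forward; pixel columns grow to the right and rows downward; lengths in mm; the calibration is good to about 2 mm. A picture is of the moment at which its call begins: read the wrist's pose just before it. get_calibration takes no time and is no camera call; for the wrist camera it gives the pose at the moment of the call.
- manip.finish_job(): hands the job in, once; it reports no verdict.
The state is a dict: "t": time; "qpos": joint angles; "qd": joint speeds; "effort": joint torques, N m; "tool_pos": TCP position; "tool_rot": TCP orientation; "wrist_force": force on the tool from outside, world axes, zero at the start; "ft_torque": the same for the moment, N m; "width": opening from 0.0 (shut) to 1.0 (fully open).
Only numpy, scipy, OpenCV 4.12 (cv2) and the standard library are available. Lean on these libraries where they do the work, as an engineer would, in place of code of your own. Each camera call takes 0.05 s, during which the arm holds its last target. There are 200 camera calls.

## Working session

There is one attempt and no reset: what is moved stays moved. The work goes in short steps, Python scripts to look and compute and a shell command to move; the robot and the scene stay as the last step left them, time stands still between calls to the robot, and variables do not carry over. Pictures are saved under pics/ and viewed, about 8 in all and at most 12, crops included, and the job is handed in when it is done.

```bash
mkdir -p pics; cat > h.py <<'E'
import numpy as np, cv2
from plant import status, optics, manip
def snap(cam,name,crop=None,scale=1):
    im=optics.snapshot(cam)[:,:,::-1]
    if crop: a,b,c,d=crop; im=im[b:d,a:c]
    if scale!=1: im=cv2.resize(im,None,fx=scale,fy=scale,interpolation=cv2.INTER_CUBIC)
    cv2.imwrite('pics/'+name+'.png',im)
def pix(cal,u,v,z):
    K=np.array(cal['intrinsics']);T=np.array(cal['world_to_cam'])
    d=T[:3,:3].T@np.linalg.inv(K)@[u,v,1]; c=-T[:3,:3].T@T[:3,3]
    return c+d*(z-c[2])/d[2]
def proj(cal,p):
    K=np.array(cal['intrinsics']);T=np.array(cal['world_to_cam'])
    q=K@(T[:3,:3]@np.array(p,float)+T[:3,3]); return q[:2]/q[2]
E
python3 - <<'E'
from h import *
snap('top','top0');snap('scene','scene0')
s=status.observe();print(s['t'],s['tool_pos'],s['tool_rot'],s['width'])
for c in('top','scene','wrist'):
    k=optics.get_calibration(c);print(c,np.round(k['intrinsics'],1).tolist(),np.round(k['world_to_cam'],3).tolist())
E
```

```text
0.1 [176.76419402 599.10186853 291.54896308] [-4.49089050e-01 -3.10929174e+00  2.17236364e-03] 0.9994521557521445
top [[383.4, 0.0, 317.7], [0.0, 383.4, 202.9], [0.0, 0.0, 1.0]] [[-0.006, -1.0, -0.016, -70.311], [-0.981, 0.009, -0.193, 561.337], [0.193, 0.015, -0.981, 954.518], [0.0, 0.0, 0.0, 1.0]]
scene [[425.8, 0.0, 323.8], [0.0, 425.8, 196.9], [0.0, 0.0, 1.0]] [[-0.323, 0.946, 0.002, 259.871], [0.547, 0.189, -0.815, -223.248], [-0.772, -0.262, -0.579, 1858.159], [0.0, 0.0, 0.0, 1.0]]
wrist [[278.5, 0.0, 313.3], [0.0, 278.5, 199.8], [0.0, 0.0, 1.0]] [[0.281, 0.96, -0.0, -624.367], [0.925, -0.271, 0.265, -33.587], [0.254, -0.075, -0.964, 389.328], [0.0, 0.0, 0.0, 1.0]]
```

View pics/top0.png

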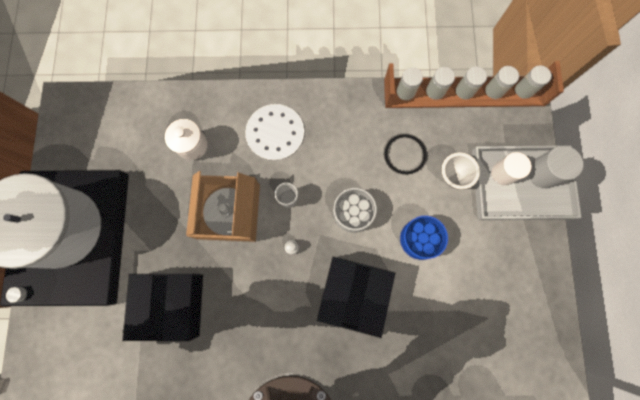

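View pics/scene0.png

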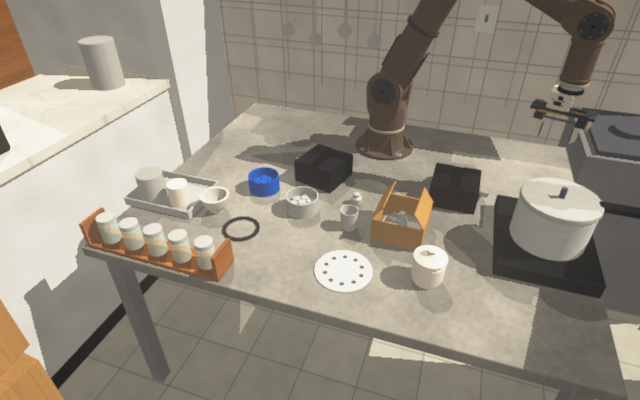

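The brown carton is at about (224,207) in the top view; the black boxes at (163,307) and (356,296) are not meant. The steel tin is at (355,209), and the blue one at (424,237) is the decoy. I'll confirm this in an enlarged crop.

```bash
python3 - <<'E'
from h import *
snap('top','top1',(180,155,390,265),3.8)
s=status.observe();print(s['t'])
E
```

```text
0.15
```

View pics/top1.png

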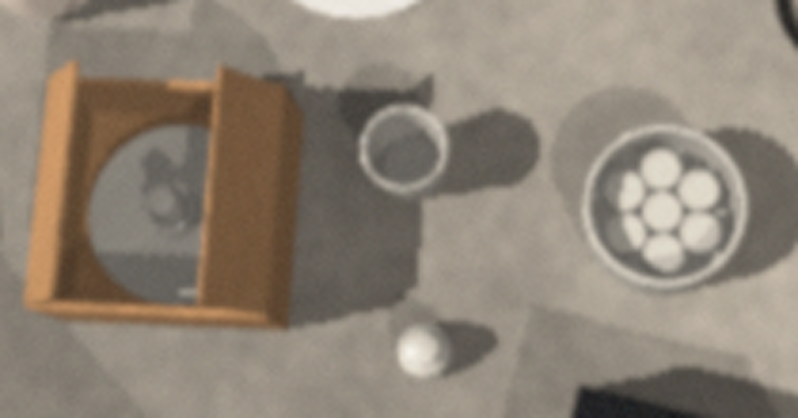

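```bash
cat > fit.py <<'E'
from h import *
from scipy.optimize import least_squares
cal=optics.get_calibration('top')
def model(p):
    x,y,w,aL,aR=p;R=np.array([[np.cos(w),-np.sin(w)],[np.sin(w),np.cos(w)]]);o=[]
    def W(X,Y,Z): a=R@[X,Y]; return [x+a[0],y+a[1],Z]
    for s,a in((1,aL),(-1,aR)):
        for sx in(-78,78):
            o.append(W(sx,s*78.5,85)); o.append(W(sx,s*(78.5-60*np.cos(a)),85+60*np.sin(a)))
    o.append(W(-80,-80,0));o.append(W(80,-80,0))
    return np.array(o)
C=np.array([(30,304),(55,306),(44,80),(72,62),(268,318),(197,303),(285,82),(222,66),(289,327),(300,105)])/3.8+[180,155]
f=lambda p:(np.array([proj(cal,q) for q in model(p)])-C).ravel()
r=least_squares(f,[520,160,0,.9,.9],loss='soft_l1')
print(np.round(r.x,3));print(np.round(r.fun.reshape(-1,2)*3.8,0).tolist())
print(np.round(model(r.x),0).tolist())
t=np.array([665,207])/3.8+[180,155];print('tin rim',pix(cal,*t,60))
for n,(u,v),z in(('tumbler',(404,149),70),('weight',(424,350),30),('stem',(168,205),75)): print(n,pix(cal,u/3.8+180,v/3.8+155,z))
E
python3 fit.py
```

```text
[ 5.48184e+02  1.72330e+02 -2.70000e-02  1.35590e+01  1.02700e+00]
[[-0.0, 4.0], [-1.0, -5.0], [6.0, 1.0], [2.0, -1.0], [-2.0, -5.0], [4.0, 0.0], [-7.0, 2.0], [-6.0, -3.0], [1.0, 1.0], [1.0, 6.0]]
[[472.0, 253.0, 85.0], [471.0, 220.0, 135.0], [628.0, 249.0, 85.0], [627.0, 216.0, 135.0], [468.0, 96.0, 85.0], [469.0, 127.0, 136.0], [624.0, 92.0, 85.0], [625.0, 123.0, 136.0], [466.0, 95.0, 0.0], [626.0, 90.0, 0.0]]
tin rim [ 541.3906662 -171.2929038   60.       ]
tumbler [581.46933382   7.08346763  70.        ]
weight [447.34361576  -4.3202442   30.        ]
stem [542.94807972 166.47674777  75.        ]
```

Confirmed: the crop shows the brown carton with the lids inside (stem at about crop (168,205)) and the steel tin with white cups at (665,207). Moving over the carton.

```bash
python3 -m creep '[[[25,-30,10],[0,0,2],0],[[45,-48,10],[0,0,2],0],[[45,-48,10],[0,0,2],0],[[45,-48,0],[0,0,2],0],[[45,-48,0],[0,0,2],0],[[45,-48,0],[0,0,2],0],[[45,-48,0],[0,0,2],0],[[45,-48,0],[0,0,2],0]]' 20
python3 -m creep '[[[15,-30,0],[0,0,0],0],[[0,-25,0],[0,0,0],0],[[0,-5,0],[0,0,0],0],[[0,0,0],[0,0,0],0]]'
python3 - <<'E'
from h import *
s=status.observe();print(s['t'],s['tool_pos'],s['tool_rot'])
k=optics.get_calibration('wrist');snap('wrist','w1');np.savez('w1.npz',**k)
E
```

```text
t: 0.95
tool_pos: [441.4, 313.2, 317.3]
tool_rot: [-0.01, -3.142, -0.0]
wrist_force: [1.1, 1.6, 1.3]
width: 0.356
t: 1.35
tool_pos: [455.4, 254.4, 317.3]
tool_rot: [-0.014, -3.141, -0.0]
wrist_force: [0.1, 0.2, 0.0]
width: 0.023
1.35 [455.37451215 254.36619021 317.27532139] [-1.42071272e-02 -3.14136781e+00 -1.08933135e-04]
```

View pics/w1.png

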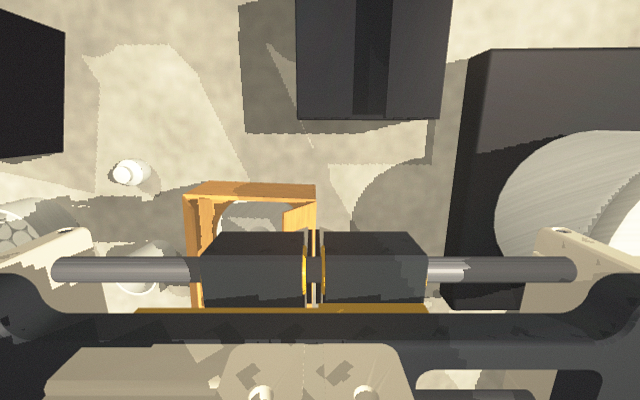

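The wrist view shows the brown carton partly hidden behind the fingers at (255,240), because the camera sits on the −x side. I'll move further out so it sees both the carton and the tin.

```bash
python3 -m creep '[[[24,-28,0],[0,0,0],0],[[24,-28,0],[0,0,0],0],[[24,-28,0],[0,0,0],0],[[24,-28,0],[0,0,0],0],[[24,-28,0],[0,0,0],0],[[24,-28,0],[0,0,0],0],[[24,-28,0],[0,0,0],0],[[0,0,0],[0,0,0],0]]'
python3 - <<'E'
from h import *
s=status.observe();print(s['t'],s['tool_pos'],s['tool_rot'])
k=optics.get_calibration('wrist');snap('wrist','w2',(0,0,640,260),1.25);np.savez('w2.npz',**k)
E
```

```text
t: 2.2
tool_pos: [625.9, 55.5, 316.7]
tool_rot: [0.018, 3.14, -0.004]
wrist_force: [0.4, -0.1, -0.4]
width: 0.004
2.2 [625.92157742  55.52150321 316.71935947] [ 0.01842237  3.14039389 -0.00418527]
```

View pics/w2.png

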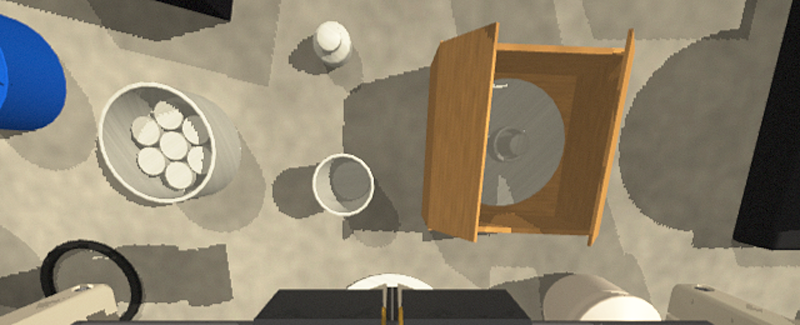

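The wrist view is clear: steel tin rim centre (157,142), stem top at about (515,143), right flap free edge (496,26)–(473,239), left flap free edge (632,30)–(590,244), tumbler at (344,185). The blue tin is at the far left.

```bash
python3 - <<'E'
from h import *
from scipy.optimize import least_squares
k=dict(np.load('w2.npz')); P=lambda u,v,z:pix(k,u/1.25,v/1.25,z)
im=cv2.imread('pics/w2.png')
pts=np.array([P(u,v,60)[:2] for u,v in((98,135),(140,83),(216,158),(170,203),(112,180),(200,105))])
f=least_squares(lambda c:np.hypot(*(pts-c[:2]).T)-c[2],[541,-171,55]);print('tin',f.x,f.fun)
print('stem',P(516,143,75),'neck',P(508,144,50),'skirt(mid z22)',[P(u,v,22)[:2] for u,v in((565,143),(530,207),(530,78))])
print('tumbler',P(344,185,70),'jar top',P(615,308,120))
def model(p):
    x,y,w,aL,aR=p;R=np.array([[np.cos(w),-np.sin(w)],[np.sin(w),np.cos(w)]]);o=[]
    W=lambda X,Y,Z:list(R@[X,Y]+[x,y])+[Z]
    for s,a in((1,aL),(-1,aR)):
        for sx in(-78,78): o.append(W(sx,s*(78.5-60*np.cos(a)),85+60*np.sin(a)))
    o+=[W(-78,-78.5,85),W(78,-78.5,85),W(-75,75,85)]
    return np.array(o)
C=np.array([(632,30),(590,244),(497,25),(474,240),(438,43),(425,228),(614,53)])/1.25
g=least_squares(lambda p:(np.array([proj(k,q) for q in model(p)])-C).ravel(),[548,172,0,1,1],loss='soft_l1')
print(g.x,(g.fun.reshape(-1,2)*1.25).round(0).tolist());print(model(g.x).round(0).tolist())
cv2.imwrite('pics/w2c.png',cv2.resize(im[60:220,80:600],None,fx=1.5,fy=1.5))
E
```

```text
tin [ 544.31898473 -169.80077996   57.00270378] [-1.35748304 -1.4019554  -0.6403308  -1.75686162  2.96089009  2.19574076]
stem [545.6771332 170.0462509  75.       ] neck [545.9151164  170.73311279  50.        ] skirt(mid z22) [array([544.86971023, 240.10201171]), array([612.82227224, 209.4560066 ]), array([481.34032316, 196.90102009])]
tumbler [582.55364333   9.74278891  70.        ] jar top [690.20888812 256.09628993 120.        ]
[ 5.47358950e+02  1.68535190e+02 -4.45996703e-02  1.07308095e+00
  9.11523246e-01] [[-0.0, -3.0], [-0.0, 2.0], [-0.0, -1.0], [1.0, 1.0], [-2.0, 0.0], [-0.0, -1.0], [5.0, 1.0]]
[[472.0, 222.0, 138.0], [628.0, 215.0, 138.0], [468.0, 130.0, 132.0], [623.0, 123.0, 132.0], [466.0, 94.0, 85.0], [622.0, 87.0, 85.0], [476.0, 247.0, 85.0]]
```

```bash
python3 -m creep '[[[-20,28,0],[0,0,0],0],[[-20,28,0],[0,0,0],0],[[-20,30,0],[0,0,0],0],[[-19,28,-20],[0,0,0],0],[[0,0,-40],[0,0,0],0],[[0,0,-40],[0,0,0],0],[[0,0,-40],[0,0,0],0],[[0,0,-10],[0,0,0],0]]'
python3 -m creep '[[[0,10,0],[0,0,0],0],[[0,12,2],[0,0,0],0],[[0,12,6],[0,0,0],0],[[0,12,6],[0,0,0],0],[[0,12,5],[0,0,0],0],[[0,12,4],[0,0,0],0],[[0,12,2],[0,0,0],0],[[0,12,0],[0,0,0],0]]'
```

```text
t: 3.05
tool_pos: [541.1, 174.9, 163.5]
tool_rot: [-0.006, -3.135, 0.002]
wrist_force: [-0.3, -0.3, -0.5]
width: 0.007
t: 3.85
tool_pos: [544.5, 268.1, 192.7]
tool_rot: [0.012, 3.141, 0.001]
wrist_force: [-0.3, -0.0, -0.0]
width: 0.005
```

```bash
python3 -m creep '[[[0,7,-5],[0,0,0],0],[[0,5,-6],[0,0,0],0],[[0,2,-5],[0,0,0],0],[[0,0,0],[0,0,0],0],[[0,-5,15],[0,0,0],0],[[0,-25,15],[0,0,0],0],[[0,-35,-10],[0,0,0],0],[[0,-40,-30],[0,0,0],0]]'
python3 -m creep '[[[0,-12,0],[0,0,0],0],[[0,-10,0],[0,0,0],0],[[0,-12,2],[0,0,0],0],[[0,-12,6],[0,0,0],0],[[0,-12,7],[0,0,0],0],[[0,-12,5],[0,0,0],0],[[0,-12,4],[0,0,0],0],[[0,-12,2],[0,0,0],0]]'
```

```text
t: 4.65
tool_pos: [546.9, 175.9, 170.1]
tool_rot: [0.01, 3.134, 0.005]
wrist_force: [0.4, -0.1, 0.4]
width: 0.006
t: 5.45
tool_pos: [544.7, 81.1, 193.0]
tool_rot: [0.012, 3.141, 0.0]
wrist_force: [-0.1, 0.9, -0.3]
width: 0.008
```

```bash
python3 -m creep '[[[0,-11,0],[0,0,0],0],[[0,-8,-5],[0,0,0],0],[[0,-5,-6],[0,0,0],0],[[0,-2,-5],[0,0,0],0],[[0,0,0],[0,0,0],0],[[0,10,25],[0,0,0],20],[[20,20,40],[0,0,0],40],[[25,30,40],[0,0,0],50]]'
python3 -m creep '[[[25,25,20],[0,0,0],50],[[10,15,0],[0,0,0],50],[[0,0,0],[0,0,0],50],[[0,0,0],[0,0,0],50]]'
python3 - <<'E'
from h import *
s=status.observe();print(s['t'],s['tool_pos'],s['tool_rot'])
k=optics.get_calibration('wrist');snap('wrist','w3',(0,0,640,260),1.25);np.savez('w3.npz',**k)
E
```

```text
t: 6.25
tool_pos: [586.7, 112.6, 278.4]
tool_rot: [-0.014, -3.141, 0.001]
wrist_force: [1.1, 0.1, -0.6]
width: 0.217
t: 6.65
tool_pos: [621.3, 153.1, 296.2]
tool_rot: [-0.01, -3.14, 0.001]
wrist_force: [0.7, -1.3, -0.6]
width: 0.531
6.65 [621.28341552 153.14031749 296.22400909] [-1.02331907e-02 -3.14012887e+00  1.00234012e-03]
```

View pics/w3.png

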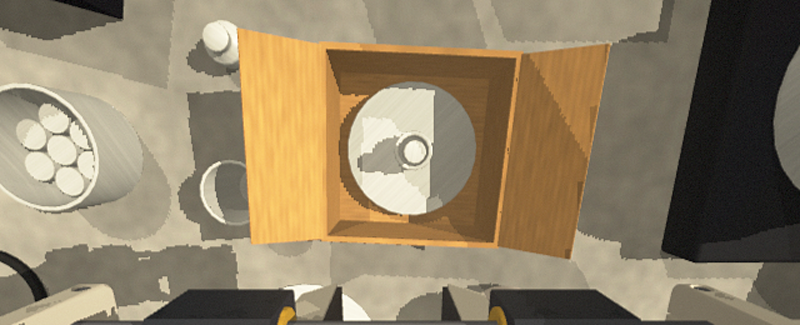

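Both flaps now lie wide open: right free edge (240,30)–(253,243), left (609,43)–(572,258). The stem top is at (415,152), and the lid disc spans 348–476 by 82–215.

```bash
python3 - <<'E'
from h import *
k=dict(np.load('w3.npz')); P=lambda u,v,z:pix(k,u/1.25,v/1.25,z)
print('stem',P(415,152,75),'plate',P(412,148.5,24),P(348,148,24),P(476,148,24),P(412,82,24),P(412,215,24))
for z in (105,115,125): print(z,P(246,136,z)[:2],P(590,150,z)[:2])
s=status.observe();from scipy.spatial.transform import Rotation as R;print(s['tool_pos'],R.from_rotvec(s['tool_rot']).as_matrix().round(3).tolist())
E
```

```text
stem [547.46313539 173.87342868  75.        ] plate [543.70066258 174.11458169  24.        ] [542.90903928 109.71545653  24.        ] [543.52596721 238.50691485  24.        ] [482.37868084 173.4640507   24.        ] [611.24875871 174.83116208  24.        ]
105 [535.08952128  40.63394958] [546.8201828  309.11027477]
115 [535.60260849  44.61152039] [546.92000212 303.62950063]
125 [536.11569569  48.58909119] [547.01982144 298.14872648]
[621.13894967 152.27285099 296.28075066] [[-1.0, 0.008, -0.002], [0.008, 1.0, -0.001], [0.002, -0.001, -1.0]]
```

```bash
python3 -m creep '[[[0,-40,0],[0,0,0],50],[[0,-48,0],[0,0,0],50],[[0,-48,0],[0,0,0],50],[[0,-48,0],[0,0,0],50],[[0,-48,0],[0,0,0],50],[[0,-48,0],[0,0,0],50],[[0,-40,0],[0,0,0],50],[[0,-20,0],[0,0,0],50]]'
python3 -m creep '[[[0,0,0],[0,0,0],50],[[0,0,0],[0,0,0],50],[[0,0,0],[0,0,0],50]]'
python3 - <<'E'
from h import *
s=status.observe();print(s['t'],s['tool_pos'],s['tool_rot'])
k=optics.get_calibration('wrist');snap('wrist','w4',(160,0,480,240),2.5);np.savez('w4.npz',**k)
E
```

```text
t: 7.5
tool_pos: [619.5, -193.3, 296.9]
tool_rot: [-0.022, -3.14, 0.004]
wrist_force: [-0.2, -0.3, -0.6]
width: 0.544
t: 7.8
tool_pos: [621.6, -185.9, 296.9]
tool_rot: [-0.01, -3.141, -0.002]
wrist_force: [-0.7, -0.0, 0.3]
width: 0.545
7.8 [ 621.59461481 -185.86090724  296.86443694] [-9.96658479e-03 -3.14117684e+00 -1.65931552e-03]
```

View pics/w4.png

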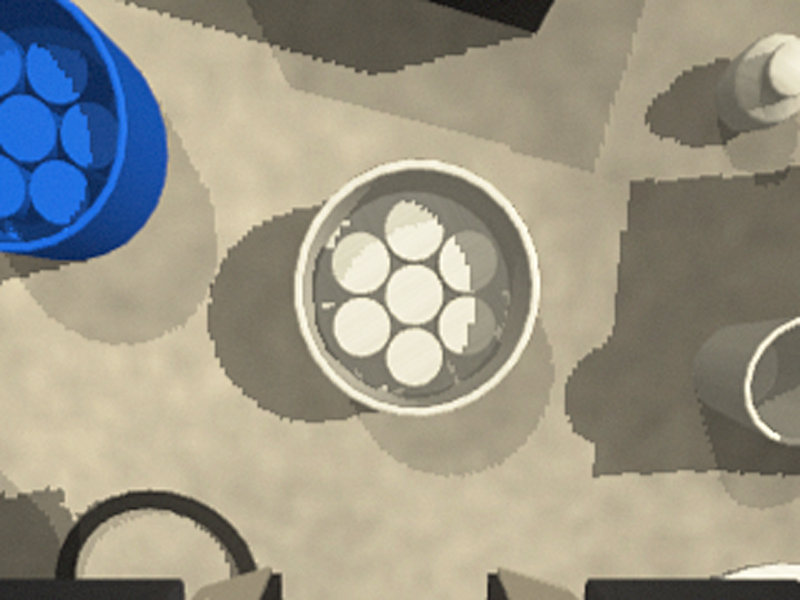

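The steel tin is now nearly below the camera: rim spans 296–541 by 158–414 in the 2.5x crop (offset 160,0). The blue one stays top left.

```bash
python3 - <<'E'
from h import *
k=dict(np.load('w4.npz')); P=lambda u,v,z:pix(k,u/2.5+160,v/2.5,z)
e=[P(u,v,60)[:2] for u,v in((296,285),(541,287),(418,158),(418,414))]
print(np.round(e,1).tolist(),'tin',(e[0][1]+e[1][1])/2,(e[2][0]+e[3][0])/2,'cup',P(414,295,35))
E
```

```text
[[539.3, -224.4], [540.7, -113.5], [487.1, -169.7], [598.1, -168.8]] tin -168.99374187551865 542.5946293645451 cup [ 543.4627895  -169.93267785   35.        ]
```

```bash
python3 -m creep '[[[0,40,0],[0,0,0],50],[[-10,48,0],[0,0,0],50],[[-15,48,0],[0,0,0],50],[[-15,48,0],[0,0,0],50],[[-15,48,0],[0,0,0],50],[[-15,48,0],[0,0,0],50],[[-5,48,0],[0,0,0],50],[[0,25,0],[0,0,0],50]]'
python3 -m creep '[[[0,7,-20],[0,0,0],50],[[0,0,-30],[0,0,0],50],[[0,0,-30],[0,0,0],50],[[0,0,-30],[0,0,0],50],[[0,0,-30],[0,0,0],50],[[0,0,0],[0,0,0],50],[[0,0,0],[0,0,0],50]]'
```

```text
t: 8.65
tool_pos: [544.8, 171.1, 297.3]
tool_rot: [-0.0, -3.141, -0.004]
wrist_force: [0.9, -0.5, 1.0]
width: 0.542
t: 9.35
tool_pos: [546.8, 172.5, 157.5]
tool_rot: [-0.01, -3.141, 0.0]
wrist_force: [1.0, 0.4, -0.5]
width: 0.547
```

```bash
python3 -m creep '[[[0,1,-15],[0,0,0],50],[[0,0,-15],[0,0,0],50],[[0,0,-7],[0,0,0],50],[[0,0,0],[0,0,0],50],[[0,0,0],[0,0,0],25],[[0,0,0],[0,0,0],15],[[0,0,0],[0,0,0],10],[[0,0,0],[0,0,0],10]]' 40
python3 -m creep '[[[0,0,0],[0,0,0],10],[[0,0,0],[0,0,0],10],[[0,0,0],[0,0,0],10],[[0,0,0],[0,0,0],10],[[0,0,0],[0,0,0],10]]' 40
python3 -c "
from plant import status;s=status.observe();print(s['tool_pos'],s['tool_rot'],s['wrist_force'],s['ft_torque'],s['width'])"
```

```text
t: 10.15
tool_pos: [547.3, 172.8, 120.5]
tool_rot: [0.012, 3.141, 0.0]
wrist_force: [-0.8, -0.7, 0.5]
width: 0.243
t: 10.65
tool_pos: [547.3, 172.8, 120.4]
tool_rot: [0.012, 3.141, 0.001]
wrist_force: [-0.6, 0.3, 6.3]
width: 0.205
[547.29865817 172.84886316 120.35779889] [1.18569346e-02 3.14112258e+00 5.37532328e-04] [-0.64612529  0.26164042  6.28101514] [ 0.15301103  0.21400688 -0.00966515] 0.20472210492486254
```

```bash
python3 -m creep '[[[0,0,3],[0,0,0],10],[[0,0,6],[0,0,0],10],[[0,0,10],[0,0,0],10],[[0,0,15],[0,0,0],10],[[0,0,25],[0,0,0],10],[[0,0,30],[0,0,0],10],[[0,0,30],[0,0,0],10],[[0,0,20],[0,0,0],10]]'
python3 -m creep '[[[0,0,5],[0,0,0],10],[[0,0,0],[0,0,0],10],[[0,0,0],[0,0,0],10]]'
python3 - <<'E'
from h import *
s=status.observe();print(s['t'],s['tool_pos'],s['wrist_force'],s['ft_torque'],s['width'])
snap('scene','s5',(290,150,490,270),4)
k=optics.get_calibration('wrist');snap('wrist','w5');np.savez('w5.npz',**k)
E
```

```text
t: 11.45
tool_pos: [547.5, 172.6, 261.8]
tool_rot: [0.012, 3.139, 0.001]
wrist_force: [0.7, -0.2, -4.5]
width: 0.207
t: 11.75
tool_pos: [546.4, 172.4, 262.9]
tool_rot: [-0.012, -3.14, 0.001]
wrist_force: [0.5, -0.4, -4.0]
width: 0.205
11.75 [546.43711535 172.44890297 262.91303503] [ 0.47860534 -0.35636773 -4.03547818] [-0.05924474  0.03959111  0.01638432] 0.20536492257236688
```

View pics/s5.png

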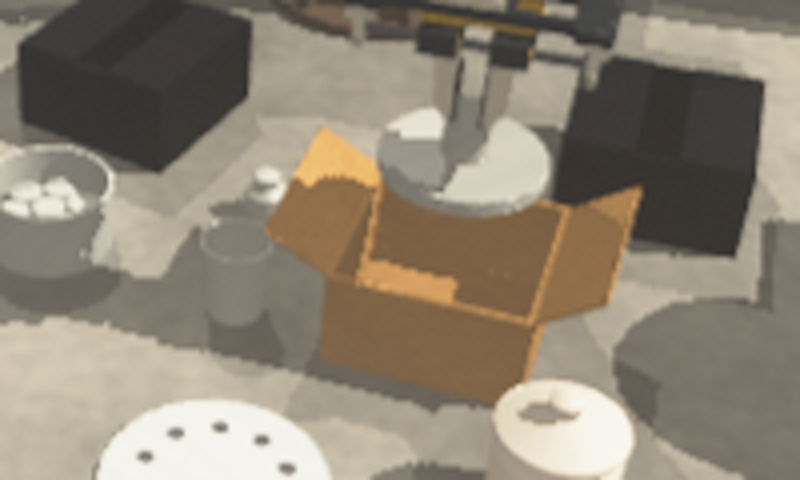

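The double lid hangs level at (465,165) and weighs 4.0 N, so both lids came up. Carrying it to the tin.

```bash
python3 -m creep '[[[0,-6,0],[0,0,0],10],[[0,-14,0],[0,0,0],10],[[0,-22,0],[0,0,0],10],[[0,-26,0],[0,0,0],10],[[0,-28,0],[0,0,0],10],[[0,-28,0],[0,0,0],10],[[0,-28,0],[0,0,0],10],[[0,-28,0],[0,0,0],10]]'
python3 -m creep '[[[-2,-28,0],[0,0,0],10],[[-2,-28,0],[0,0,0],10],[[0,-28,0],[0,0,0],10],[[0,-28,0],[0,0,0],10],[[0,-24,0],[0,0,0],10],[[0,-16,0],[0,0,0],10],[[0,-8,0],[0,0,0],10],[[0,-3,0],[0,0,0],10]]'
python3 -m creep '[[[0,0,0],[0,0,0],10],[[0,0,0],[0,0,0],10],[[0,0,0],[0,0,0],10]]'
python3 - <<'E'
from h import *
s=status.observe();print(s['t'],s['tool_pos'],s['wrist_force'],s['width'])
E
```

```text
t: 12.65
tool_pos: [546.6, -10.0, 263.9]
tool_rot: [-0.014, -3.141, 0.001]
wrist_force: [0.7, -1.2, -4.5]
width: 0.208
t: 13.45
tool_pos: [542.5, -171.8, 263.9]
tool_rot: [-0.015, -3.141, 0.0]
wrist_force: [0.1, -0.2, -6.0]
width: 0.21
t: 13.75
tool_pos: [543.3, -169.2, 264.0]
tool_rot: [-0.009, -3.142, -0.001]
wrist_force: [-0.1, -0.4, -4.3]
width: 0.206
13.75 [ 543.28687261 -169.22786544  264.00211347] [-0.06942386 -0.44771884 -4.28696345] 0.20582973748048575
```

```bash
python3 -m creep '[[[0,-1,-8],[0,0,0],10],[[0,0,-15],[0,0,0],10],[[0,0,-18],[0,0,0],10],[[0,0,-18],[0,0,0],10],[[0,0,-12],[0,0,0],10],[[0,0,-5],[0,0,0],10],[[0,0,-2],[0,0,0],10],[[0,0,0],[0,0,0],10]]'
python3 -m creep '[[[0,0,-2],[0,0,0],10],[[0,0,-2],[0,0,0],10],[[0,0,-2],[0,0,0],10],[[0,0,-2],[0,0,0],10]]'
python3 - <<'E'
from h import *
s=status.observe();print(s['t'],s['tool_pos'],s['wrist_force'],s['ft_torque'],s['width'])
snap('scene','s6',(230,140,390,260),5)
E
```

```text
t: 14.55
tool_pos: [543.4, -171.4, 186.3]
tool_rot: [0.012, 3.141, -0.0]
wrist_force: [0.3, 0.3, -4.7]
width: 0.203
t: 14.95
tool_pos: [543.2, -171.3, 178.1]
tool_rot: [0.012, 3.141, -0.0]
wrist_force: [0.1, 0.4, -5.0]
width: 0.206
14.95 [ 543.22268924 -171.31352307  178.05180824] [ 0.14557374  0.37595367 -5.0173071 ] [ 0.0167499  -0.0661039   0.02349804] 0.20575599638441544
```

View pics/s6.png

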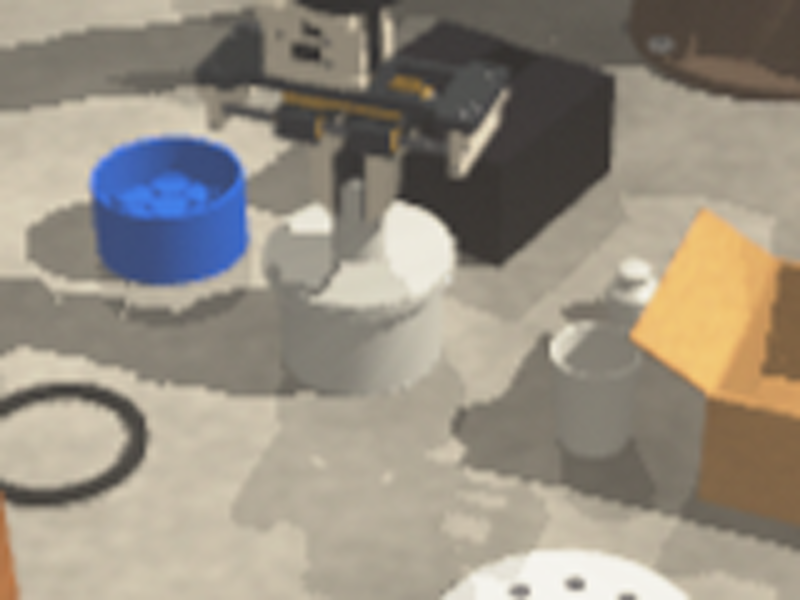

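The lid hangs centred over the tin: lid spans 265–455, tin 283–443. It is still about 3 mm above the rim. Lowering slowly.

```bash
python3 -m creep '[[[0,1,-1],[0,0,0],10],[[0,0,-2],[0,0,0],10],[[0,0,-2],[0,0,0],10],[[0,0,-1],[0,0,0],10],[[0,0,0],[0,0,0],10]]'
python3 -c "
from plant import status;s=status.observe();print(s['tool_pos'],s['wrist_force'],s['ft_torque'])"
```

```text
t: 15.5
tool_pos: [543.0, -170.3, 171.8]
tool_rot: [-0.012, -3.141, -0.0]
wrist_force: [-0.7, 0.5, -4.0]
width: 0.207
[ 543.01500109 -170.31442442  171.82136273] [-0.65170491  0.4616417  -4.00910187] [0.02509215 0.01412797 0.02244892]
```

```bash
python3 -m creep '[[[0,0,-1],[0,0,0],10],[[0,0,-1],[0,0,0],10],[[0,0,-1],[0,0,0],10],[[0,0,-1],[0,0,0],10],[[0,0,0],[0,0,0],10]]'
python3 -c "
from plant import status;s=status.observe();print(s['tool_pos'],s['wrist_force'],s['ft_torque'])"
```

```text
t: 16.0
tool_pos: [543.1, -170.3, 167.9]
tool_rot: [-0.012, -3.141, -0.0]
wrist_force: [0.0, 0.9, -4.6]
width: 0.207
[ 543.05265326 -170.28261076  167.87905978] [ 0.01548691  0.90488806 -4.55340032] [-0.02268589  0.01051417  0.03453242]
```

```bash
python3 -m creep '[[[0,0,-1],[0,0,0],10],[[0,0,-1],[0,0,0],10],[[0,0,-1],[0,0,0],10],[[0,0,-0.5],[0,0,0],10],[[0,0,0],[0,0,0],10]]'
python3 -c "
from plant import status;s=status.observe();print(s['tool_pos'],s['wrist_force'],s['ft_torque'])"
```

```text
t: 16.5
tool_pos: [543.1, -170.3, 164.4]
tool_rot: [-0.012, -3.141, -0.0]
wrist_force: [0.7, -0.6, -4.3]
width: 0.206
[ 543.08166426 -170.27553811  164.43811917] [ 0.65132635 -0.62296419 -4.30947659] [-0.00736085 -0.00108721  0.00602501]
```

```bash
python3 -m creep '[[[0,0,-0.5],[0,0,0],10],[[0,0,-0.5],[0,0,0],10],[[0,0,0],[0,0,0],10]]'
python3 -c "
from plant import status;s=status.observe();print(s['tool_pos'],s['wrist_force'],s['ft_torque'])"
```

```text
t: 16.8
tool_pos: [543.1, -170.3, 163.5]
tool_rot: [-0.012, -3.142, -0.0]
wrist_force: [-0.6, 0.2, -4.6]
width: 0.206
[ 543.13895499 -170.30477223  163.51871006] [-0.63915376  0.17934933 -4.63367694] [-0.01306539 -0.01044029 -0.02046347]
```

```bash
python3 -m creep '[[[0,0,-0.5],[0,0,0],10],[[0,0,-0.5],[0,0,0],10],[[0,0,0],[0,0,0],10]]'
```

```text
t: 17.1
tool_pos: [543.1, -170.4, 163.3]
tool_rot: [0.012, 3.141, 0.0]
wrist_force: [-2.8, 0.6, 6.2]
width: 0.208
```

```bash
python3 -m creep '[[[0,0,-0.5],[0,0,0],10],[[0,0,0],[0,0,0],10]]'
```

```text
t: 17.3
tool_pos: [543.1, -170.4, 163.3]
tool_rot: [0.012, 3.141, 0.0]
wrist_force: [-5.3, 2.1, 11.2]
width: 0.202
```

Contact came at the expected seat height: 163.3 measured against 163.5 expected. I'll relax the push, let go and look.

```bash
python3 -m creep '[[[0,0,0.5],[0,0,0],10],[[0,0,0.5],[0,0,0],18],[[0,0,0],[0,0,0],22],[[0,0,0],[0,0,0],26],[[0,0,0],[0,0,0],35],[[0,0,0],[0,0,0],50],[[0,0,0],[0,0,0],60],[[0,0,0],[0,0,0],60]]'
python3 -m creep '[[[0,0,20],[0,0,0],60],[[0,0,25],[0,0,0],60],[[0,0,30],[0,0,0],60],[[0,0,25],[0,0,0],60],[[0,0,0],[0,0,0],60],[[0,0,0],[0,0,0],60]]'
python3 - <<'E'
from h import *
s=status.observe();print(s['t'],s['tool_pos'],s['wrist_force'],s['width'])
snap('scene','s7',(255,155,355,230),8)
E
```

```text
t: 18.1
tool_pos: [543.2, -170.3, 163.0]
tool_rot: [0.012, 3.142, 0.0]
wrist_force: [0.6, -0.4, -0.4]
width: 0.58
t: 18.7
tool_pos: [543.3, -170.3, 263.3]
tool_rot: [0.012, 3.141, 0.0]
wrist_force: [-0.1, -0.2, 0.3]
width: 0.654
18.7 [ 543.25568914 -170.29761236  263.31060315] [-0.14760464 -0.24461838  0.26971074] 0.6541488497699762
```

View pics/s7.png

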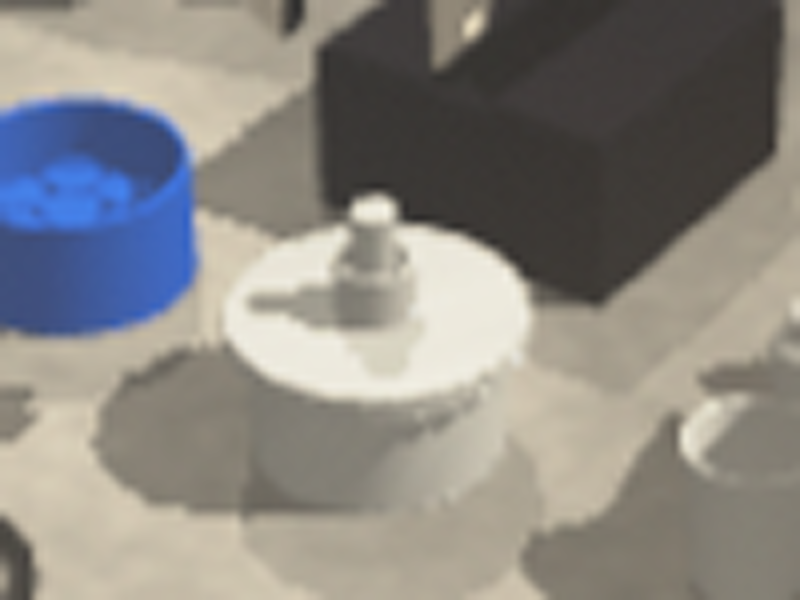

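The lid sits level on the tin and the stem is centred in the neck (neck 335–412, stem at x≈374). Descending around the neck.

```bash
python3 -m creep '[[[0,0,-25],[0,0,0],60],[[0,0,-30],[0,0,0],60],[[0,0,-30],[0,0,0],60],[[0,0,-20],[0,0,0],60],[[0,0,-10],[0,0,0],60],[[0,0,-6],[0,0,0],60],[[0,0,-3],[0,0,0],60],[[0,0,0],[0,0,0],60]]' 25
python3 -m creep '[[[0,0,-0.5],[0,0,0],52],[[0,0,0],[0,0,0],46],[[0,0,0],[0,0,0],42],[[0,0,0],[0,0,0],38],[[0,0,0],[0,0,0],34],[[0,0,0],[0,0,0],30],[[0,0,0],[0,0,0],26],[[0,0,0],[0,0,0],26]]' 25
python3 -c "
from plant import status;s=status.observe();print(s['tool_pos'],s['wrist_force'],s['ft_torque'],s['width']*91.8)"
```

```text
t: 19.55
tool_pos: [543.4, -170.4, 139.3]
tool_rot: [0.012, 3.141, -0.0]
wrist_force: [0.5, -0.3, -0.6]
width: 0.654
t: 20.35
tool_pos: [543.2, -170.3, 138.7]
tool_rot: [0.012, 3.141, 0.0]
wrist_force: [-0.5, 0.9, 2.7]
width: 0.373
[ 543.16660474 -170.29904846  138.67313411] [-0.47139652  0.94948628  2.70118202] [ 0.19978936  0.13545263 -0.04505713] 34.25794460020375
```

```bash
python3 -m creep '[[[0,0,0],[0,0,0],26],[[0,0,0],[0,0,0],26],[[0,0,0.5],[0,0,0],26],[[0,0,0.5],[0,0,0],26],[[0,0,1],[0,0,0],26],[[0,0,1],[0,0,0],26],[[0,0,2],[0,0,0],26],[[0,0,0],[0,0,0],26]]' 35
python3 -c "
from plant import status;s=status.observe();print(s['tool_pos'],s['wrist_force'],s['ft_torque'],s['width']*91.8)"
```

```text
t: 21.15
tool_pos: [543.3, -170.4, 143.8]
tool_rot: [0.012, 3.141, -0.0]
wrist_force: [-0.2, 0.1, -1.2]
width: 0.373
[ 543.29294196 -170.35790324  143.81034278] [-0.16255057  0.14566117 -1.23084207] [ 0.02680735 -0.03284311  0.01989137] 34.24288373775526
```

```bash
python3 -m creep '[[[0,0,3],[0,0,0],26],[[0,0,5],[0,0,0],26],[[0,0,8],[0,0,0],26],[[0,0,10],[0,0,0],26],[[0,0,12],[0,0,0],26],[[0,0,14],[0,0,0],26],[[0,0,18],[0,0,0],26],[[0,0,20],[0,0,0],26]]'
python3 -m creep '[[[0,0,20],[0,0,0],26],[[0,0,20],[0,0,0],26],[[0,0,14],[0,0,0],26],[[0,0,8],[0,0,0],26],[[0,0,4],[0,0,0],26],[[0,0,0],[0,0,0],26],[[0,0,0],[0,0,0],26],[[0,0,0],[0,0,0],26]]'
python3 - <<'E'
from h import *
s=status.observe();print(s['t'],s['tool_pos'],s['tool_rot'],s['wrist_force'],s['width']*91.8)
snap('scene','s8',(230,90,390,210),5)
E
```

```text
t: 21.95
tool_pos: [542.9, -170.3, 235.0]
tool_rot: [0.012, 3.142, -0.0]
wrist_force: [0.2, -0.1, -2.1]
width: 0.373
t: 22.75
tool_pos: [542.8, -170.2, 298.8]
tool_rot: [-0.012, -3.14, -0.0]
wrist_force: [0.1, 0.8, -2.5]
width: 0.376
22.75 [ 542.80979869 -170.1982591   298.79254787] [-1.20110628e-02 -3.14021850e+00 -4.32392116e-04] [ 0.1377121   0.76664573 -2.47652225] 34.47869165913625
```

View pics/s8.png

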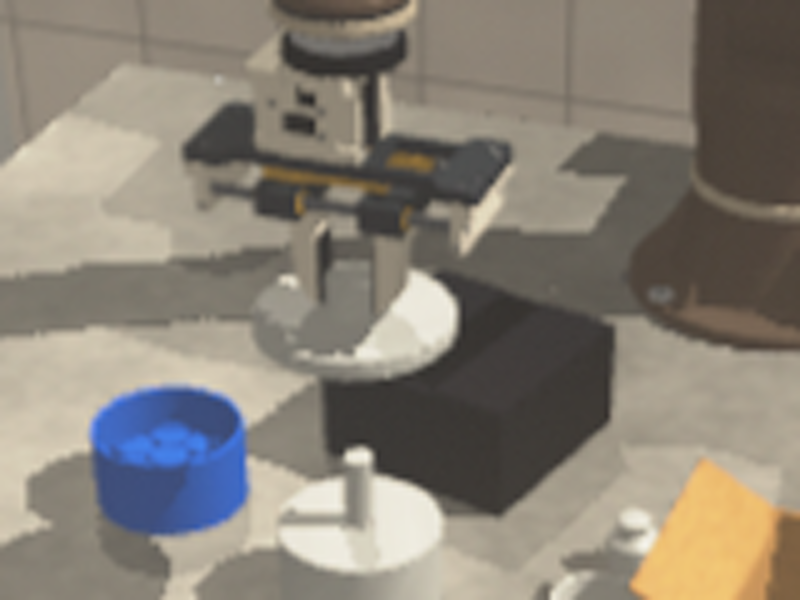

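The outer lid hangs level at (357,320). The inner lid stays seated level on the tin with its stem upright at (358,485). Handing in.

```bash
python3 -c "
from plant import manip;print(manip.finish_job())"
```

```text
the job is handed in; nothing more can be done
None
```

The job is done and handed in at about 23 s of robot time; no verdict was reported.

I swung both carton flaps well past upright, to roughly 2.5 rad by the wrist camera. I lifted the double lid by its stem (both lids, about 4 N), seated it on the steel tin and let go. Then I took the outer lid by its neck and lifted it straight off.

Last checks:
- **Seating:** contact came at 163.3 mm tool height, against 163.5 mm expected. The picture showed the lid level on the tin.
- **Outer lid:** it hangs level about 160 mm above where it rested, with a wrist force of 2.5 N, so it is carried alone.
- **Inner lid:** in the last picture it is still seated level on the tin, with its stem upright.
- **Disagreements:** tin and stem positions differed by 2–4 mm between views. I used the closest views, and the lid went in without side force.

No check failed, but I took no last full picture of the other things on the counter.

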